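Find the softest spring mount and tag it

ROBOT

A 6-joint arm with a two-finger parallel gripper is mounted at the origin on the work surface. World frame = base frame: x ahead of the robot, y to its left, z up, the work surface at z = 0. Lengths are in m, angles in rad, forces in N, time in s.
With the tool pointing down it reaches from about 0.35 to 0.975 m from the base axis. Payload 4.9 kg.
Tool frame: the origin (TCP) lies on the centre line of the jaws, within the pads' length; the fingertips stand 14 mm ahead of it and the grasp point (between the pads) lies 5 mm behind it; z points along the fingers, y is the line along which they close (so a half turn about z gives the same grasp; the last joint's range is limited). The gripper opens to 85 mm and grips with 20 to 120 N. Pads are 22 mm wide; open, the fingers measure 114 mm over their backs; the gripper's body (76 mm by 85 mm) begins 54 mm behind the grasp point. The pads swing forward as they close: fully open they stand 13 mm farther back than shut.
Start: joints at [1.162, 0.053, 1.613, -0, 1.476, -0.119], TCP at [0.179, 0.599, 0.245] pointing down, gripper open.
Joint ranges: [-3.01, 3.01], [-1.01, 2.22], [0.06, 2.58], [-1.02, 4.17], [0.09, 2.62], [-3.14, 3.14]. Speed limits (rad/s): [2.57, 2.57, 3.14, 3.14, 3.14, 3.14].

INTERFACE

Orientations are given as a unit quaternion [w, x, y, z].
In Python, from plant import * gives the robot as it stands.
- The arm moves only by the tool send_rows, never from a script. Its argument "steps" is a list of rows, each an object with "translation": the shift along the tool's x, y, z in cm, a list of three; "delta_rot": the turn, a rotation vector about the tool's x, y, z in rad, a list of three; "jaw": the finger opening in cm, from 0 to 8.54. In form: [{"translation": [dx, dy, dz], "delta_rot": [rx, ry, rz], "jaw": jaw}, ...]. A call has exactly 8 rows; each row is the pose to reach, as a shift and turn from the pose commanded when the call began, along the tool's axes at that moment; what a row does not reach only later rows make up. A row lasts 1/10 s, in which the tool goes at most 50 mm and 8.59 degrees, less where a joint would pass 70% of its speed; a pose out of reach is approached as far as the arm can. A call with a gripper value outside its range is refused whole. The fingers move at their own pace and stop on an object; the grip force is fixed at half the most. Time passes only in rows, so rows that repeat a pose let the fingers close, or fill a call up. It gives the time, the measured TCP pose, the force, the opening and the grip force at its end, in the units of the state.
- state(): the state, without advancing time (a new reading comes with each control period).
- grab_frame(name): name is "scene" or "top"; returns a dict with "pixels" (384x512x3 uint8, blue, green, red), "range_z" (384x512 float32, m along the optical axis (not along the pixel's ray), 0 where there is no reading), "fx", "fy", "cx", "cy" (pixels), "dist" ([k1, k2, p1, p2, k3] as OpenCV has them; the pictures are not rectified), "rvec" (rotation vector, rad) and "tvec" (3), from world to camera coordinates, as OpenCV has them. Camera axes: x right, y down, z forward; pixel columns grow to the right and rows downward; lengths in m; the calibration is good to about 2 mm. A picture is of the moment at which its call begins.
- job_done(): hands the job in; it is judged then, once.
The state is a dict: "time": time; "joint_pos": joint angles; "joint_vel": joint speeds; "joint_efforts": joint torques, N m; "tool_pos": TCP position; "tool_rot": TCP orientation; "contact_force": force on the tool from outside, world axes, zero at the start; "ft_torque": the same for the moment, N m; "gripper_width": opening from 0.0 (shut) to 1.0 (fully open); "grasp_force": force on a finger pad.
Only numpy, scipy, OpenCV 4.12 (cv2) and the standard library are available. Lean on these libraries where they do the work, as an engineer would, in place of code of your own. Each camera call takes 0.05 s, during which the arm holds its last target. There are 200 camera calls.

TASK

Three spring mounts for a carving stand are set out on the bench, and one has gone soft. With closed fingertips press each of the three black pads down about a centimetre and feel which gives most easily; only then push the yellow tag on the softest mount's block all the way down. Leave the other two tags up, pick nothing up and do not shift the tools and other loose things.

Things in the scene. Friction and masses are not known exactly. Their poses are not given: they have to be found in the camera images.
- pad_a_top (a point): Centre of the flat top of mount a's pad (moves with it): a black rubber disc, 50 mm across, 12 mm thick, on an upright coil spring in a fixed wooden block 155 x 90 mm, 30 mm high. At rest the top is 75 mm above the bench. The three mounts look alike. x points to the tag, z up; the block reaches 50 mm behind and 105 mm ahead of this point, 45 mm to each side.
- pad_a (a joint): How far mount a's pad is down, m: 0 = fully up (start), 0.018 = bottom. Held 10 mm down, the three pads push back with about 1.5 to 4, 5 to 7.5 and 8.5 to 11.5 N (their rubbing gives the spread); which is which can only be felt. After a press of 6 mm or more the softest comes back only to about 3.5 mm down, the others to less than 2 mm.
- ring_a (a joint): Travel ring of mount a: a thin red ring, 60 mm across, 5 mm thick, 1 mm under the pad. The pad pushes it down and it stays at the lowest point reached. m; 0 = up (never pressed), about 1 mm less than the deepest the pad has gone; 0.020 at most.
- tag_a_top (a point): Centre of the flat top of mount a's tag: a yellow cap 34 x 26 mm, 10 mm thick, on a brass stem, on the same block 75 mm from the pad centre (+x of the pad's point). Standing up its top is 61 mm above the bench, pushed fully down 41 mm. This point moves with the tag.
- tag_a (a joint): Tag of mount a, m: 0 = standing up (start), 0.020 = fully down. It slides straight down under about 3 N, and stays where it is left.
- pad_b_top (a point): Centre of the flat top of mount b's pad (moves with it): a black rubber disc, 50 mm across, 12 mm thick, on an upright coil spring in a fixed wooden block 155 x 90 mm, 30 mm high. At rest the top is 75 mm above the bench. The three mounts look alike. x points to the tag, z up; the block reaches 50 mm behind and 105 mm ahead of this point, 45 mm to each side.
- pad_b (a joint): How far mount b's pad is down, m: 0 = fully up (start), 0.018 = bottom. Held 10 mm down, the three pads push back with about 1.5 to 4, 5 to 7.5 and 8.5 to 11.5 N (their rubbing gives the spread); which is which can only be felt. After a press of 6 mm or more the softest comes back only to about 3.5 mm down, the others to less than 2 mm.
- ring_b (a joint): Travel ring of mount b: a thin red ring, 60 mm across, 5 mm thick, 1 mm under the pad. The pad pushes it down and it stays at the lowest point reached. m; 0 = up (never pressed), about 1 mm less than the deepest the pad has gone; 0.020 at most.
- tag_b_top (a point): Centre of the flat top of mount b's tag: a yellow cap 34 x 26 mm, 10 mm thick, on a brass stem, on the same block 75 mm from the pad centre (+x of the pad's point). Standing up its top is 61 mm above the bench, pushed fully down 41 mm. This point moves with the tag.
- tag_b (a joint): Tag of mount b, m: 0 = standing up (start), 0.020 = fully down. It slides straight down under about 3 N, and stays where it is left.
- pad_c_top (a point): Centre of the flat top of mount c's pad (moves with it): a black rubber disc, 50 mm across, 12 mm thick, on an upright coil spring in a fixed wooden block 155 x 90 mm, 30 mm high. At rest the top is 75 mm above the bench. The three mounts look alike. x points to the tag, z up; the block reaches 50 mm behind and 105 mm ahead of this point, 45 mm to each side.
- pad_c (a joint): How far mount c's pad is down, m: 0 = fully up (start), 0.018 = bottom. Held 10 mm down, the three pads push back with about 1.5 to 4, 5 to 7.5 and 8.5 to 11.5 N (their rubbing gives the spread); which is which can only be felt. After a press of 6 mm or more the softest comes back only to about 3.5 mm down, the others to less than 2 mm.
- ring_c (a joint): Travel ring of mount c: a thin red ring, 60 mm across, 5 mm thick, 1 mm under the pad. The pad pushes it down and it stays at the lowest point reached. m; 0 = up (never pressed), about 1 mm less than the deepest the pad has gone; 0.020 at most.
- tag_c_top (a point): Centre of the flat top of mount c's tag: a yellow cap 34 x 26 mm, 10 mm thick, on a brass stem, on the same block 75 mm from the pad centre (+x of the pad's point). Standing up its top is 61 mm above the bench, pushed fully down 41 mm. This point moves with the tag.
- tag_c (a joint): Tag of mount c, m: 0 = standing up (start), 0.020 = fully down. It slides straight down under about 3 N, and stays where it is left.
- gouge: Wood-carving gouge lying between two mounts, 200 mm long, 26 mm thick handle to its -x. Origin: on the bench, under the middle. A bystander.
- hammer: Small hammer, 220 mm long, lying between two mounts, under 50 mm high. Origin: on its underside. A bystander.
- rotary_tool: Green rotary engraver lying on the bench beyond the mounts, 200 mm long, 48 mm thick. Origin: on the bench, under its middle. A bystander.
- bur_jar: Amber glass jar with a steel cap, 56 mm across, 70 mm high, beyond the mounts. Origin: centre of its underside. A bystander.
- blank: Dark wood blank 90 x 60 x 35 mm, beyond the mounts. Origin: centre of its underside. A bystander.
- brush: Bench brush, 200 mm long, lying beyond the mounts. Origin: on its underside. A bystander.
- tin: Round blue tin with an aluminium lid, 72 mm across, 29 mm high, beyond the mounts. Origin: centre of its underside. A bystander.

How it is judged:
By the outcome, as a careful person would: the job done as asked, in the order asked, and still so for the second after the job is handed in, with the robot touching nothing.
It also fails if it takes over 51 s, if anything falls off the work surface, if the arm or the gripper's body presses on something with over 40 N, if the wrist force passes 120 N, or if a joint passes its speed limit or range.

## Working session

There is one attempt and no reset: what is moved stays moved. The work goes in short steps, Python scripts to look and compute and a tool call to move; the robot and the scene stay as the last step left them, time stands still between calls to the robot, and variables do not carry over. Pictures are saved under pics/ and viewed, at most 10 in all, crops included, and the job is handed in when it is done.

Besides the shell and the picture viewer there is one more tool, called after "Request:" as name(argument=value, ...) on one line, values as JSON. send_rows: Moves the arm, as the interface text tells. Its arguments: {"type":"object","properties":{"steps":{"type":"array","items":{"type":"object","properties":{"translation":{"type":"array","items":{"type":"number"}},"delta_rot":{"type":"array","items":{"type":"number"}},"jaw":{"type":"number"}}}}},"required":["steps"]}

```bash
mkdir -p pics; cat > h.py <<'E'
from plant import *
import numpy as np, cv2
from scipy.spatial.transform import Rotation as R
def world(f,pts):
    pts=np.asarray(pts,float).reshape(-1,2)
    K=np.array([[f['fx'],0,f['cx']],[0,f['fy'],f['cy']],[0,0,1]])
    n=cv2.undistortPoints(pts.reshape(-1,1,2),K,np.array(f['dist'],float)).reshape(-1,2)
    z=np.array([f['range_z'][int(round(v)),int(round(u))] for u,v in pts])
    c=np.c_[n,np.ones(len(n))]*z[:,None]
    M=R.from_rotvec(np.ravel(f['rvec'])).as_matrix()
    return (c-np.ravel(f['tvec']))@M
E
python3 - <<'E'
from h import *
import pickle
for n in("top","scene"):
    f=grab_frame(n); pickle.dump(f,open(n+'.pkl','wb')); cv2.imwrite(f'pics/{n}0.png',f['pixels'])
print(state())
E
```

```text
{'time': 0.1, 'joint_pos': array([ 1.16205424e+00,  5.33185955e-02,  1.61416737e+00,  5.89317957e-06,
        1.47597492e+00, -1.19051458e-01]), 'joint_vel': array([-0.00050042, -0.00228604, -0.00241556, -0.00054401,  0.0020034 ,
        0.00061388]), 'joint_efforts': array([-8.78288375e-06, -3.94908071e+01, -3.71363068e+01, -6.11117207e-05,
        3.98165721e-03, -1.32191857e-05]), 'tool_pos': array([0.17834957, 0.59845454, 0.24416233]), 'tool_rot': array([-2.46491052e-04,  1.44339580e-01,  9.89527773e-01, -9.01014787e-04]), 'contact_force': array([ 0.12017097, -0.4063055 ,  0.35677514]), 'ft_torque': array([-0.02598404,  0.00754912, -0.0293674 ]), 'grasp_force': 0.0, 'gripper_width': 0.9978096125168481}
```

View pics/top0.png

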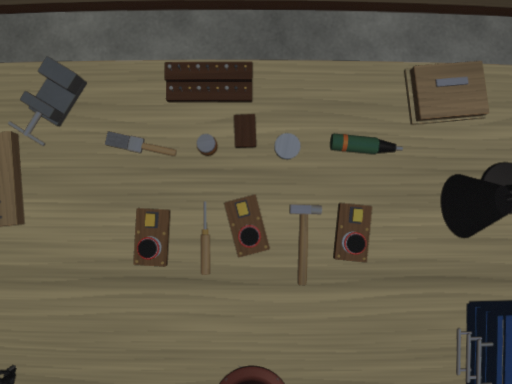

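View pics/scene0.png

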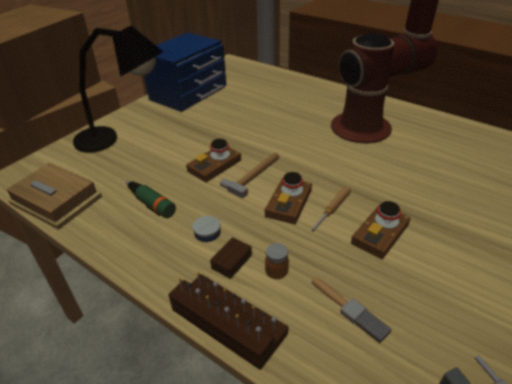

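The top view shows mounts near (150,237), (246,226) and (353,232), with pads nearer the robot and tags on the far side. I'll measure pads and tags from the top frame.

```bash
python3 - <<'E'
from h import *
import pickle
f=pickle.load(open('top.pkl','rb'))
im=f['pixels']
t=[cv2.resize(im[190:275,x:x+64],None,fx=4,fy=4,interpolation=cv2.INTER_CUBIC) for x in(122,216,322)]
cv2.imwrite('pics/crop.png',np.hstack(t))
hsv=cv2.cvtColor(im,cv2.COLOR_BGR2HSV)
Y=cv2.inRange(hsv,(20,150,110),(35,255,255)); Bk=cv2.inRange(im,(0,0,0),(38,38,38))
for nm,m in(('y',Y),('k',Bk)):
    m=m.copy(); m[:190]=0;m[275:]=0;m[:,:120]=0;m[:,390:]=0
    n,l,s,c=cv2.connectedComponentsWithStats(m)
    for i in range(1,n):
        if s[i,4]>40: print(nm,s[i],c[i],world(f,c[i]))
E
```

```text
y [237 203   9  12  77] [241.4025974  208.18181818] [[0.54112038 0.02891518 0.06223222]]
y [145 214  10  12 106] [149.36792453 219.67924528] [[0.50983794 0.27293142 0.06257769]]
k [241 228  17  17 228] [249.10964912 236.14035088] [[0.46801629 0.00841626 0.07586521]]
k [347 235  18  17 235] [355.49361702 243.12765957] [[ 0.44968215 -0.27122956  0.07528027]]
k [139 240  17  17 236] [146.94915254 248.12711864] [[0.43545334 0.27619367 0.07484933]]
```

View pics/crop.png

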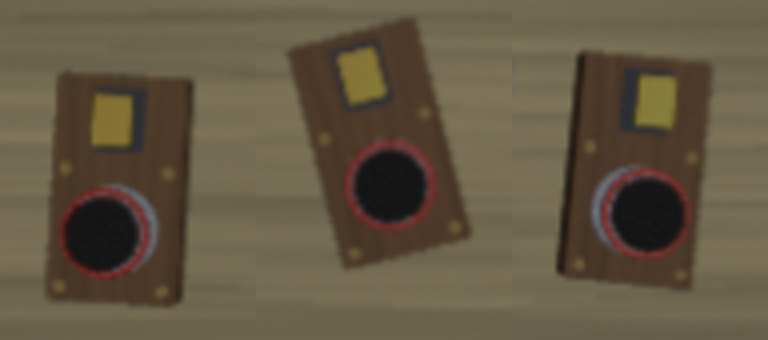

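The crop shows the pads at about (147,248), (249,236) and (355.5,243), and the tags at (149,220), (241,208) and (358,215). The measured heights (75 and 62 mm) and the pad-to-tag distance of about 75 mm match the description. I'll go to the left pad with the fingers closing.

Request:
send_rows(steps=[{"translation": [-4.2,-2.9,1],"delta_rot": [0,0,0],"jaw": 0},{"translation": [-8.4,-5.9,2],"delta_rot": [0,0,0],"jaw": 0},{"translation": [-12.7,-8.9,3.5],"delta_rot": [0,0,0],"jaw": 0},{"translation": [-16.9,-11.8,5],"delta_rot": [0,0,0],"jaw": 0},{"translation": [-21.2,-14.7,6.5],"delta_rot": [0,0,0],"jaw": 0},{"translation": [-25.4,-17.7,8],"delta_rot": [0,0,0],"jaw": 0},{"translation": [-29.6,-20.7,9.5],"delta_rot": [0,0,0],"jaw": 0},{"translation": [-33.8,-23.6,11.5],"delta_rot": [0,0,0],"jaw": 0}])

```text
time: 0.9
tool_pos: [0.4192, 0.2955, 0.1396]
tool_rot: [0.0, 0.144, 0.99, 0.0]
contact_force: [0.2, 0.9, -0.6]
gripper_width: 0.002
grasp_force: 0.0
```

```bash
cat >> h.py <<'E'
T=dict(padL=(.4355,.2762),padM=(.468,.0084),padR=(.4497,-.2712),tagL=(.5098,.2729),tagM=(.5411,.0289))
def st(to=None):
    s=state();q=s['tool_rot'];r=R.from_quat([q[1],q[2],q[3],q[0]])
    print(s['time'],s['tool_pos'].round(4),r.as_matrix().round(3).tolist(),s['contact_force'].round(2),s['gripper_width'])
    for k,v in T.items(): print(k,(r.inv().apply([v[0]-s['tool_pos'][0],v[1]-s['tool_pos'][1],0])*100).round(2))
E
python3 - <<'E'
from h import *
import pickle
f=pickle.load(open('top.pkl','rb'));print(world(f,[(358,215)]))
st()
E
```

```text
[[ 0.52350521 -0.28186884  0.0597524 ]]
0.9 [0.4192 0.2955 0.1396] [[-0.958, 0.286, 0.001], [0.286, 0.958, 0.0], [-0.001, 0.001, -1.0]] [ 0.25  0.87 -0.56] 0.0021866362148676645
padL [-2.11 -1.38  0.  ]
padM [-1.288e+01 -2.612e+01 -1.000e-02]
padR [-1.911e+01 -5.343e+01 -2.000e-02]
tagL [-9.32  0.42  0.01]
tagM [-19.29 -22.06  -0.  ]
```

Request:
send_rows(steps=[{"translation": [0,0,0],"delta_rot": [0,0,0],"jaw": 0},{"translation": [0,0,0],"delta_rot": [0,0,0],"jaw": 0},{"translation": [0,0,1.5],"delta_rot": [0,0,0],"jaw": 0},{"translation": [0,0,3],"delta_rot": [0,0,0],"jaw": 0},{"translation": [0,0,3.6],"delta_rot": [0,0,0],"jaw": 0},{"translation": [0,0,3.6],"delta_rot": [0,0,0],"jaw": 0},{"translation": [0,0,3.6],"delta_rot": [0,0,0],"jaw": 0},{"translation": [0,0,3.6],"delta_rot": [0,0,0],"jaw": 0}])

```text
time: 1.7
tool_pos: [0.4186, 0.2976, 0.1045]
tool_rot: [0.0, 0.144, 0.99, 0.0]
contact_force: [0.3, -0.5, 0.2]
gripper_width: 0.002
grasp_force: 0.0
```

```bash
python3 - <<'E'
from h import *
st()
f=grab_frame('top');print(f['range_z'][248,147]); cv2.imwrite('pics/t1.png',cv2.resize(f['pixels'][190:290,90:210],None,fx=5,fy=5))
f=grab_frame('scene');cv2.imwrite('pics/s1.png',cv2.resize(f['pixels'][150:270,320:440],None,fx=5,fy=5,interpolation=cv2.INTER_CUBIC))
E
```

```text
1.7 [0.4186 0.2976 0.1045] [[-0.958, 0.285, 0.001], [0.285, 0.958, 0.0], [-0.001, 0.001, -1.0]] [ 0.35 -0.54  0.18] 0.0019400818545021866
padL [-2.23 -1.57  0.  ]
padM [-1.298e+01 -2.631e+01 -1.000e-02]
padR [-1.921e+01 -5.363e+01 -2.000e-02]
tagL [-9.45  0.23  0.01]
tagM [-19.41 -22.26  -0.  ]
1.2400122
```

View pics/s1.png

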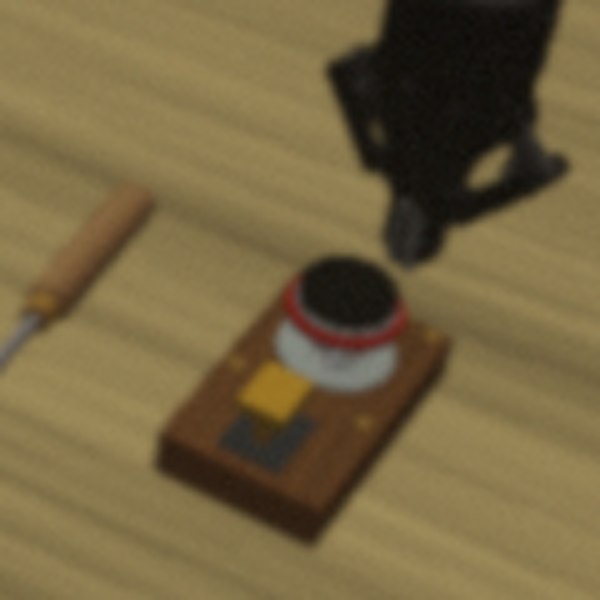

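The crop shows the closed fingertips still to the right of and above the pad, clear of it; the earlier rows were rate-limited. I'll correct sideways, then press.

Request:
send_rows(steps=[{"translation": [-1.1,-0.8,0],"delta_rot": [0,0,0],"jaw": 0},{"translation": [-2.2,-1.6,0],"delta_rot": [0,0,0],"jaw": 0},{"translation": [-2.2,-1.6,0],"delta_rot": [0,0,0],"jaw": 0},{"translation": [-2.2,-1.6,0.7],"delta_rot": [0,0,0],"jaw": 0},{"translation": [-2.2,-1.6,1.3],"delta_rot": [0,0,0],"jaw": 0},{"translation": [-2.2,-1.6,1.3],"delta_rot": [0,0,0],"jaw": 0},{"translation": [-2.2,-1.6,1.3],"delta_rot": [0,0,0],"jaw": 0},{"translation": [-2.2,-1.6,1.3],"delta_rot": [0,0,0],"jaw": 0}])

```text
time: 2.6
tool_pos: [0.4347, 0.2758, 0.091]
tool_rot: [-0.0, 0.144, 0.99, -0.0]
contact_force: [-0.6, 0.1, 0.0]
gripper_width: 0.004
grasp_force: 0.0
```

Request:
send_rows(steps=[{"translation": [0,0,0.4],"delta_rot": [0,0,0],"jaw": 0},{"translation": [0,0,0.6],"delta_rot": [0,0,0],"jaw": 0},{"translation": [0,0,0.8],"delta_rot": [0,0,0],"jaw": 0},{"translation": [0,0,0.8],"delta_rot": [0,0,0],"jaw": 0},{"translation": [0,0,0.8],"delta_rot": [0,0,0],"jaw": 0},{"translation": [0,0,0.8],"delta_rot": [0,0,0],"jaw": 0},{"translation": [0,0,0.8],"delta_rot": [0,0,0],"jaw": 0},{"translation": [0,0,0.8],"delta_rot": [0,0,0],"jaw": 0}])

```text
time: 3.4
tool_pos: [0.4351, 0.2757, 0.0832]
tool_rot: [0.0, 0.144, 0.99, 0.0]
contact_force: [1.1, 1.2, 2.1]
gripper_width: 0.001
grasp_force: 1.2
```

```bash
python3 - <<'E'
from h import *
st()
f=grab_frame('scene');cv2.imwrite('pics/s2.png',cv2.resize(f['pixels'][150:270,320:440],None,fx=5,fy=5,interpolation=cv2.INTER_CUBIC))
E
```

```text
3.4 [0.4351 0.2757 0.0832] [[-0.958, 0.286, 0.001], [0.286, 0.958, 0.0], [-0.0, 0.0, -1.0]] [1.06 1.18 2.06] 0.0014069261202863882
padL [-0.02  0.06  0.  ]
padM [-1.079e+01 -2.467e+01 -1.000e-02]
padR [-1.703e+01 -5.199e+01 -2.000e-02]
tagL [-7.24  1.87  0.  ]
tagM [-17.21 -20.62  -0.  ]
```

View pics/s2.png

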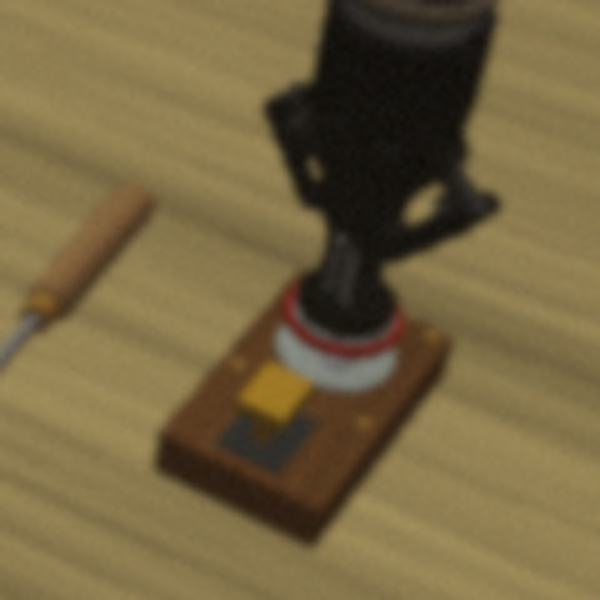

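The fingertips sit centred on the pad, which has started to sink. I'll press to about 10 mm and hold.

Request:
send_rows(steps=[{"translation": [0,0,0.2],"delta_rot": [0,0,0],"jaw": 0},{"translation": [0,0,0.45],"delta_rot": [0,0,0],"jaw": 0},{"translation": [0,0,0.45],"delta_rot": [0,0,0],"jaw": 0},{"translation": [0,0,0.45],"delta_rot": [0,0,0],"jaw": 0},{"translation": [0,0,0.45],"delta_rot": [0,0,0],"jaw": 0},{"translation": [0,0,0.45],"delta_rot": [0,0,0],"jaw": 0},{"translation": [0,0,0.45],"delta_rot": [0,0,0],"jaw": 0},{"translation": [0,0,0.45],"delta_rot": [0,0,0],"jaw": 0}])

```text
time: 4.25
tool_pos: [0.4347, 0.2754, 0.0783]
tool_rot: [-0.0, 0.144, 0.99, -0.0]
contact_force: [1.5, 0.8, 1.5]
gripper_width: -0.005
grasp_force: 0.9
```

Request:
send_rows(steps=[{"translation": [0,0,0],"delta_rot": [0,0,0],"jaw": 0},{"translation": [0,0,0],"delta_rot": [0,0,0],"jaw": 0},{"translation": [0,0,-1.5],"delta_rot": [0,0,0],"jaw": 0},{"translation": [0,0,-3],"delta_rot": [0,0,0],"jaw": 0},{"translation": [0,0,-4.5],"delta_rot": [0,0,0],"jaw": 0},{"translation": [0,0,-5.2],"delta_rot": [0,0,0],"jaw": 0},{"translation": [0,0,-5.2],"delta_rot": [0,0,0],"jaw": 0},{"translation": [0,0,-5.2],"delta_rot": [0,0,0],"jaw": 0}])

```text
time: 5.05
tool_pos: [0.4347, 0.2755, 0.1306]
tool_rot: [0.0, 0.144, 0.99, 0.0]
contact_force: [0.2, -0.5, -1.2]
gripper_width: 0.002
grasp_force: 0.0
```

```bash
python3 - <<'E'
from h import *
st()
E
```

```text
5.05 [0.4347 0.2755 0.1306] [[-0.958, 0.286, 0.0], [0.286, 0.958, 0.0], [-0.0, 0.0, -1.0]] [ 0.2  -0.48 -1.24] 0.0016720352915142536
padL [-0.05  0.09  0.  ]
padM [-10.82 -24.65  -0.  ]
padR [-17.06 -51.97  -0.  ]
tagL [-7.27  1.89  0.  ]
tagM [-17.24 -20.6   -0.  ]
```

About 1.5–2 N at about 10.7 mm, so probably the soft one. Next is the middle pad.

Request:
send_rows(steps=[{"translation": [-1.8,-4.1,0],"delta_rot": [0,0,0],"jaw": 0},{"translation": [-3.6,-8.2,0],"delta_rot": [0,0,0],"jaw": 0},{"translation": [-5.4,-12.3,0],"delta_rot": [0,0,0],"jaw": 0},{"translation": [-7.2,-16.4,0],"delta_rot": [0,0,0],"jaw": 0},{"translation": [-9,-20.5,0],"delta_rot": [0,0,0],"jaw": 0},{"translation": [-10.8,-24.6,0],"delta_rot": [0,0,0],"jaw": 0},{"translation": [-10.8,-24.6,0],"delta_rot": [0,0,0],"jaw": 0},{"translation": [-10.8,-24.6,0],"delta_rot": [0,0,0],"jaw": 0}])

```text
time: 5.85
tool_pos: [0.4675, 0.0084, 0.1297]
tool_rot: [-0.001, 0.146, 0.989, 0.0]
contact_force: [-0.1, 0.3, -0.3]
gripper_width: -0.003
grasp_force: 0.0
```

```bash
python3 - <<'E'
from h import *
st()
f=grab_frame('scene');cv2.imwrite('pics/s3.png',cv2.resize(f['pixels'][140:270,230:440],None,fx=3.5,fy=3.5,interpolation=cv2.INTER_CUBIC))
f=grab_frame('top')
for p in world(f,[(u,v) for u in(145,147,149) for v in(246,248,250)]): print(p.round(4))
E
```

```text
5.85 [0.4675 0.0084 0.1297] [[-0.958, 0.288, -0.002], [0.288, 0.958, 0.001], [0.002, 0.0, -1.0]] [-0.14  0.32 -0.33] -0.002988072319828312
padL [10.78 24.72  0.03]
padM [-0.05  0.02 -0.  ]
padR [-6.350e+00 -2.728e+01 -2.000e-02]
tagL [3.580e+00 2.655e+01 1.000e-02]
tagM [-6.45  4.09 -0.01]
[0.4406 0.2827 0.0689]
[0.4358 0.2812 0.0754]
[0.43   0.2828 0.0679]
[0.4406 0.2772 0.0694]
[0.4356 0.2767 0.0717]
[0.4297 0.2782 0.0646]
[0.4409 0.2712 0.0728]
[0.4356 0.2715 0.0714]
[0.4305 0.2709 0.074 ]
```

View pics/s3.png

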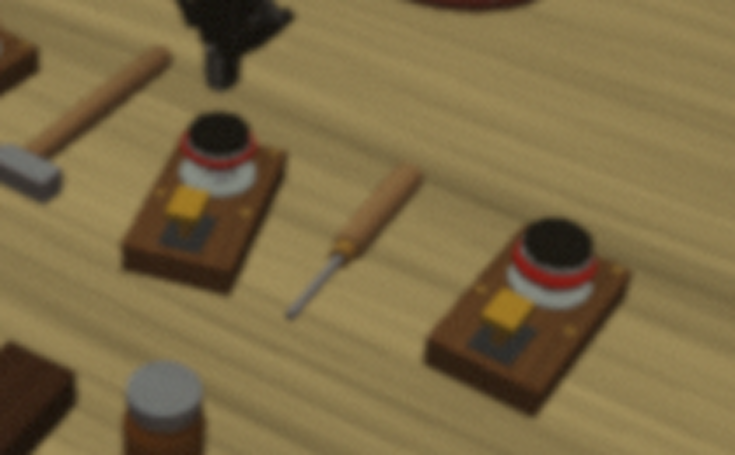

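The picture shows the left pad's ring lowered with a gap, and its pad now at about 71 mm (3.5 mm down). The tool is over the untouched middle pad, so I'll press it.

Request:
send_rows(steps=[{"translation": [0,0,2],"delta_rot": [0,0,0],"jaw": 0},{"translation": [0,0,3.8],"delta_rot": [0,0,0],"jaw": 0},{"translation": [0,0,4.4],"delta_rot": [0,0,0],"jaw": 0},{"translation": [0,0,4.8],"delta_rot": [0,0,0],"jaw": 0},{"translation": [0,0,5.1],"delta_rot": [0,0,0],"jaw": 0},{"translation": [0,0,5.1],"delta_rot": [0,0,0],"jaw": 0},{"translation": [0,0,5.1],"delta_rot": [0,0,0],"jaw": 0},{"translation": [0,0,5.1],"delta_rot": [0,0,0],"jaw": 0}])

```text
time: 6.75
tool_pos: [0.4677, 0.0103, 0.0807]
tool_rot: [-0.001, 0.144, 0.99, 0.0]
contact_force: [-5.3, 1.7, 6.8]
gripper_width: 0.001
grasp_force: 3.7
```

Request:
send_rows(steps=[{"translation": [0,0,0],"delta_rot": [0,0,0],"jaw": 0},{"translation": [0,0,0],"delta_rot": [0,0,0],"jaw": 0},{"translation": [0,0,0],"delta_rot": [0,0,0],"jaw": 0},{"translation": [0,0,0],"delta_rot": [0,0,0],"jaw": 0},{"translation": [0,0,0],"delta_rot": [0,0,0],"jaw": 0},{"translation": [0,0,0],"delta_rot": [0,0,0],"jaw": 0},{"translation": [0,0,0],"delta_rot": [0,0,0],"jaw": 0},{"translation": [0,0,0],"delta_rot": [0,0,0],"jaw": 0}])

```text
time: 7.55
tool_pos: [0.4677, 0.0103, 0.0807]
tool_rot: [-0.001, 0.144, 0.99, 0.0]
contact_force: [-5.5, 2.1, 6.7]
gripper_width: 0.0
grasp_force: 3.7
```

Request:
send_rows(steps=[{"translation": [0,0,0.1],"delta_rot": [0,0,0],"jaw": 0},{"translation": [0,0,0.2],"delta_rot": [0,0,0],"jaw": 0},{"translation": [0,0,0.2],"delta_rot": [0,0,0],"jaw": 0},{"translation": [0,0,0.2],"delta_rot": [0,0,0],"jaw": 0},{"translation": [0,0,0.2],"delta_rot": [0,0,0],"jaw": 0},{"translation": [0,0,0.2],"delta_rot": [0,0,0],"jaw": 0},{"translation": [0,0,0.2],"delta_rot": [0,0,0],"jaw": 0},{"translation": [0,0,0.2],"delta_rot": [0,0,0],"jaw": 0}])

```text
time: 8.35
tool_pos: [0.4677, 0.0104, 0.0791]
tool_rot: [-0.001, 0.143, 0.99, 0.0]
contact_force: [-6.4, 1.8, 9.7]
gripper_width: -0.001
grasp_force: 4.9
```

Request:
send_rows(steps=[{"translation": [0,0,0],"delta_rot": [0,0,0],"jaw": 0},{"translation": [0,0,0],"delta_rot": [0,0,0],"jaw": 0},{"translation": [0,0,-1.5],"delta_rot": [0,0,0],"jaw": 0},{"translation": [0,0,-3],"delta_rot": [0,0,0],"jaw": 0},{"translation": [0,0,-4.5],"delta_rot": [0,0,0],"jaw": 0},{"translation": [0,0,-5.2],"delta_rot": [0,0,0],"jaw": 0},{"translation": [0,0,-5.2],"delta_rot": [0,0,0],"jaw": 0},{"translation": [0,0,-5.2],"delta_rot": [0,0,0],"jaw": 0}])

```text
time: 9.15
tool_pos: [0.4678, 0.0093, 0.1291]
tool_rot: [-0.0, 0.144, 0.99, -0.0]
contact_force: [-0.6, 0.6, -0.3]
gripper_width: 0.003
grasp_force: 0.0
```

```bash
python3 - <<'E'
from h import *
st()
E
```

```text
9.15 [0.4678 0.0093 0.1291] [[-0.958, 0.285, -0.0], [0.285, 0.958, 0.0], [0.0, -0.0, -1.0]] [-0.63  0.57 -0.3 ] 0.00291561749419758
padL [10.71 24.66  0.  ]
padM [-0.05 -0.08 -0.  ]
padR [ -6.26 -27.4   -0.  ]
tagL [ 3.49 26.46 -0.  ]
tagM [-6.47  3.97 -0.  ]
```

About 9.7 N at about 10 mm, so the middle one is stiff. Next is the right pad.

Request:
send_rows(steps=[{"translation": [-1,-4.5,0],"delta_rot": [0,0,0],"jaw": 0},{"translation": [-2.1,-9,0],"delta_rot": [0,0,0],"jaw": 0},{"translation": [-3.1,-13.6,0],"delta_rot": [0,0,0],"jaw": 0},{"translation": [-4.2,-18.2,0],"delta_rot": [0,0,0],"jaw": 0},{"translation": [-5.3,-22.8,0],"delta_rot": [0,0,0],"jaw": 0},{"translation": [-6.3,-27.4,0],"delta_rot": [0,0,0],"jaw": 0},{"translation": [-6.3,-27.4,0],"delta_rot": [0,0,0],"jaw": 0},{"translation": [-6.3,-27.4,0],"delta_rot": [0,0,0],"jaw": 0}])

```text
time: 9.95
tool_pos: [0.4493, -0.272, 0.1282]
tool_rot: [-0.001, 0.145, 0.989, 0.001]
contact_force: [0.1, 0.4, -0.6]
gripper_width: 0.006
grasp_force: 0.0
```

```bash
python3 - <<'E'
from h import *
st()
E
```

```text
9.95 [ 0.4493 -0.272   0.1282] [[-0.958, 0.288, -0.002], [0.288, 0.958, 0.002], [0.002, 0.001, -1.0]] [ 0.09  0.35 -0.61] 0.005725874639592967
padL [17.11 52.1   0.11]
padM [ 6.29 27.39  0.05]
padR [-0.01  0.09  0.  ]
tagL [ 9.9  53.92  0.09]
tagM [-0.12 31.46  0.04]
```

Request:
send_rows(steps=[{"translation": [0,0,2],"delta_rot": [0,0,0],"jaw": 0},{"translation": [0,0,3.8],"delta_rot": [0,0,0],"jaw": 0},{"translation": [0,0,4.3],"delta_rot": [0,0,0],"jaw": 0},{"translation": [0,0,4.7],"delta_rot": [0,0,0],"jaw": 0},{"translation": [0,0,5.0],"delta_rot": [0,0,0],"jaw": 0},{"translation": [0,0,5.1],"delta_rot": [0,0,0],"jaw": 0},{"translation": [0,0,5.1],"delta_rot": [0,0,0],"jaw": 0},{"translation": [0,0,5.1],"delta_rot": [0,0,0],"jaw": 0}])

```text
time: 10.75
tool_pos: [0.4505, -0.2707, 0.0795]
tool_rot: [-0.0, 0.144, 0.99, 0.0]
contact_force: [-2.5, 3.6, 5.0]
gripper_width: -0.001
grasp_force: 2.6
```

Request:
send_rows(steps=[{"translation": [0,0,0],"delta_rot": [0,0,0],"jaw": 0},{"translation": [0,0,0],"delta_rot": [0,0,0],"jaw": 0},{"translation": [0,0,0],"delta_rot": [0,0,0],"jaw": 0},{"translation": [0,0,0],"delta_rot": [0,0,0],"jaw": 0},{"translation": [0,0,0],"delta_rot": [0,0,0],"jaw": 0},{"translation": [0,0,0],"delta_rot": [0,0,0],"jaw": 0},{"translation": [0,0,0],"delta_rot": [0,0,0],"jaw": 0},{"translation": [0,0,0],"delta_rot": [0,0,0],"jaw": 0}])

```text
time: 11.55
tool_pos: [0.4505, -0.2707, 0.0795]
tool_rot: [-0.0, 0.144, 0.99, 0.001]
contact_force: [-2.5, 3.6, 5.6]
gripper_width: -0.001
grasp_force: 3.1
```

About 5.3 N at 9.5 mm, so medium. The left mount is the softest. I'll lift and go to its tag.

Request:
send_rows(steps=[{"translation": [0,0,-1.5],"delta_rot": [0,0,0],"jaw": 0},{"translation": [0,0,-3.5],"delta_rot": [0,0,0],"jaw": 0},{"translation": [0,0,-5.5],"delta_rot": [0,0,0],"jaw": 0},{"translation": [0.9,4.5,-6],"delta_rot": [0,0,0],"jaw": 0},{"translation": [1.8,9,-6],"delta_rot": [0,0,0],"jaw": 0},{"translation": [2.7,13.5,-6],"delta_rot": [0,0,0],"jaw": 0},{"translation": [3.6,18,-6],"delta_rot": [0,0,0],"jaw": 0},{"translation": [4.5,22.5,-6],"delta_rot": [0,0,0],"jaw": 0}])

```text
time: 12.35
tool_pos: [0.4716, -0.0414, 0.1398]
tool_rot: [0.001, 0.144, 0.99, -0.0]
contact_force: [0.8, 0.8, 0.2]
gripper_width: -0.001
grasp_force: 0.0
```

Request:
send_rows(steps=[{"translation": [0.9,4.5,0],"delta_rot": [0,0,0],"jaw": 0},{"translation": [1.8,9,0],"delta_rot": [0,0,0],"jaw": 0},{"translation": [2.7,13.5,0],"delta_rot": [0,0,0],"jaw": 0},{"translation": [3.6,18,0],"delta_rot": [0,0,0],"jaw": 0},{"translation": [4.4,22.5,0],"delta_rot": [0,0,0],"jaw": 0},{"translation": [4.9,27,0],"delta_rot": [0,0,0],"jaw": 0},{"translation": [5.4,31.3,0],"delta_rot": [0,0,0],"jaw": 0},{"translation": [5.4,31.3,0],"delta_rot": [0,0,0],"jaw": 0}])

```text
time: 13.15
tool_pos: [0.5095, 0.2768, 0.1399]
tool_rot: [0.001, 0.142, 0.99, 0.001]
contact_force: [-0.9, -0.8, 0.1]
gripper_width: 0.001
grasp_force: 0.0
```

```bash
python3 - <<'E'
from h import *
st()
f=grab_frame('top')
for p in world(f,[(249,236),(355,243)]): print(p.round(4))
E
```

```text
13.15 [0.5095 0.2768 0.1399] [[-0.96, 0.281, 0.002], [0.281, 0.96, 0.002], [-0.002, 0.003, -1.0]] [-0.85 -0.78  0.09] 0.0010675293303308525
padL [ 7.09 -2.13 -0.02]
padM [ -3.55 -26.92  -0.06]
padR [ -9.64 -54.27  -0.13]
tagL [-0.14 -0.36 -0.  ]
tagM [ -9.99 -22.9   -0.04]
[0.4682 0.0087 0.0712]
[ 0.45   -0.2699  0.0755]
```

Request:
send_rows(steps=[{"translation": [-0.1,-0.3,0],"delta_rot": [0,0,0],"jaw": 0},{"translation": [-0.1,-0.3,2.5],"delta_rot": [0,0,0],"jaw": 0},{"translation": [-0.1,-0.3,5],"delta_rot": [0,0,0],"jaw": 0},{"translation": [-0.1,-0.3,6.5],"delta_rot": [0,0,0],"jaw": 0},{"translation": [-0.1,-0.3,7.2],"delta_rot": [0,0,0],"jaw": 0},{"translation": [-0.1,-0.3,8],"delta_rot": [0,0,0],"jaw": 0},{"translation": [-0.1,-0.3,8.3],"delta_rot": [0,0,0],"jaw": 0},{"translation": [-0.1,-0.3,8.3],"delta_rot": [0,0,0],"jaw": 0}])

```text
time: 14.0
tool_pos: [0.5095, 0.2691, 0.0557]
tool_rot: [0.0, 0.145, 0.989, 0.0]
contact_force: [0.7, -0.3, -0.1]
gripper_width: -0.0
grasp_force: 0.0
```

Request:
send_rows(steps=[{"translation": [0,0,0.1],"delta_rot": [0,0,0],"jaw": 0},{"translation": [0,0,0.2],"delta_rot": [0,0,0],"jaw": 0},{"translation": [0,0,0.3],"delta_rot": [0,0,0],"jaw": 0},{"translation": [0,0,0.3],"delta_rot": [0,0,0],"jaw": 0},{"translation": [0,0,0.3],"delta_rot": [0,0,0],"jaw": 0},{"translation": [0,0,0.3],"delta_rot": [0,0,0],"jaw": 0},{"translation": [0,0,0.3],"delta_rot": [0,0,0],"jaw": 0},{"translation": [0,0,0.3],"delta_rot": [0,0,0],"jaw": 0}])

```text
time: 14.8
tool_pos: [0.5097, 0.2694, 0.0549]
tool_rot: [0.0, 0.144, 0.99, 0.0]
contact_force: [-5.1, -2.7, 11.0]
gripper_width: -0.0
grasp_force: 5.7
```

Request:
send_rows(steps=[{"translation": [0,0,0.1],"delta_rot": [0,0,0],"jaw": 0},{"translation": [0,0,0.1],"delta_rot": [0,0,0],"jaw": 0},{"translation": [0,0,0.1],"delta_rot": [0,0,0],"jaw": 0},{"translation": [0,0,0.1],"delta_rot": [0,0,0],"jaw": 0},{"translation": [0,0,0.1],"delta_rot": [0,0,0],"jaw": 0},{"translation": [0,0,0.1],"delta_rot": [0,0,0],"jaw": 0},{"translation": [0,0,0.1],"delta_rot": [0,0,0],"jaw": 0},{"translation": [0,0,0.1],"delta_rot": [0,0,0],"jaw": 0}])

```text
time: 15.6
tool_pos: [0.5098, 0.2695, 0.0548]
tool_rot: [0.0, 0.144, 0.99, -0.0]
contact_force: [-7.2, -3.7, 15.8]
gripper_width: 0.003
grasp_force: 8.2
```

Request:
send_rows(steps=[{"translation": [0,0,-1],"delta_rot": [0,0,0],"jaw": 0},{"translation": [0,0,-3],"delta_rot": [0,0,0],"jaw": 0},{"translation": [0,0,-6],"delta_rot": [0,0,0],"jaw": 0},{"translation": [0,0,-9],"delta_rot": [0,0,0],"jaw": 0},{"translation": [0,0,-12],"delta_rot": [0,0,0],"jaw": 0},{"translation": [0,0,-15],"delta_rot": [0,0,0],"jaw": 0},{"translation": [0,0,-18],"delta_rot": [0,0,0],"jaw": 0},{"translation": [0,0,-18],"delta_rot": [0,0,0],"jaw": 0}])

```text
time: 16.4
tool_pos: [0.5116, 0.2703, 0.2377]
tool_rot: [0.005, 0.144, 0.99, 0.003]
contact_force: [1.0, -0.3, 1.1]
gripper_width: 0.001
grasp_force: 0.0
```

```bash
python3 - <<'E'
from h import *
st()
f=grab_frame('scene');cv2.imwrite('pics/s4.png',cv2.resize(f['pixels'][120:280,180:440],None,fx=3,fy=3,interpolation=cv2.INTER_CUBIC))
E
```

```text
16.4 [0.5116 0.2703 0.2377] [[-0.958, 0.285, 0.01], [0.285, 0.958, 0.004], [-0.008, 0.007, -1.0]] [ 1.01 -0.34  1.12] 0.001338439003134824
padL [ 7.46 -1.6  -0.07]
padM [ -3.3  -26.34  -0.15]
padR [ -9.53 -53.66  -0.28]
tagL [ 0.25  0.2  -0.  ]
tagM [ -9.72 -22.29  -0.07]
```

View pics/s4.png

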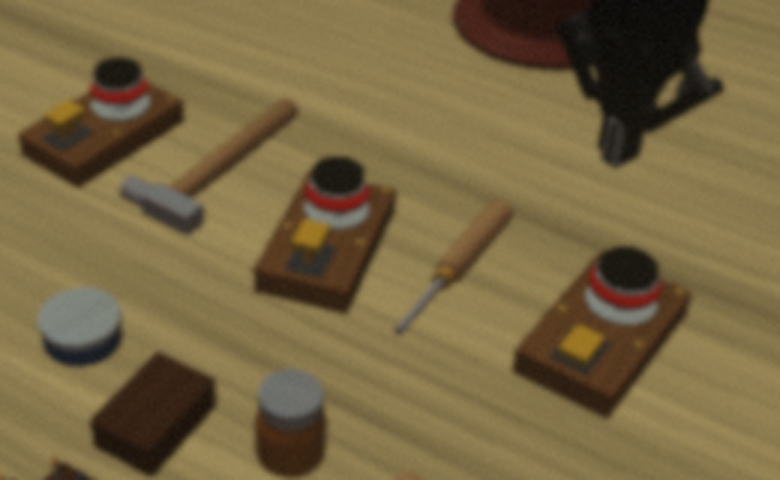

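The left mount's tag at (583,343) is fully down. The other two tags, at (66,112) and (312,236), are still up, all three rings are lowered, and the hammer, gouge and the other loose things in this crop are where they were.

```bash
python3 -c "
from plant import *
print(job_done())"
```

```text
the job is handed in; nothing more can be done
None
```

I pressed all three pads about 1 cm: left gave about 1.5–2 N, middle about 9.7 N and right about 5.3 N, so I pushed the left mount's yellow tag fully down, left the other two up, and handed the job in at about 16.5 s.

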